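Find the loose hatch on the printer cable box and push it open

ROBOT

A 6-joint arm with a two-finger parallel gripper is mounted at the origin on the work surface. World frame = base frame: x ahead of the robot, y to its left, z up, the work surface at z = 0. Lengths are in m, angles in rad, forces in N, time in s.
With the tool pointing down it reaches from about 0.325 to 0.9 m from the base axis. Payload 6.1 kg.
Tool frame: the origin (TCP) lies midway between the tips of the shut fingers; the grasp point (between the pads) lies 19 mm behind it; x points along the fingers, y is the direction in which the jaws open and shut, and the axes are right-handed (so a half turn about x gives the same grasp; the last joint's range is limited). The gripper opens to 85 mm and grips with 20 to 120 N. Pads are 22 mm wide; open, the fingers measure 114 mm over their backs; the gripper's body (76 mm by 85 mm) begins 54 mm behind the grasp point. The pads swing forward as they close: fully open they stand 13 mm farther back than shut.
Start: joints at [1.036, 0.22, 1.526, -0, 1.395, -0.126], TCP at [0.248, 0.573, 0.231] pointing down, gripper open.
Joint ranges: [-2.98, 2.98], [-0.91, 2.08], [0.09, 2.57], [-1.24, 4.39], [0.2, 2.65], [-2.68, 2.68]. Speed limits (rad/s): [2.57, 2.57, 3.01, 3.14, 3.14, 3.14].

INTERFACE

Orientations are given as [roll, pitch, yaw] about the fixed x, y, z axes, in that order (R = Rz(yaw) Ry(pitch) Rx(roll)).
In Python, from plant import movep, move_l, set_joints, gripper_to, hold, inverse_kinematics, observe, get_image, get_calibration, Unreachable, job_done gives the robot as it stands. Calls block until the motion is done:
- movep(position, orientation): joint-space move of the TCP to a pose.
- move_l(position, feed=0.15, rotation=None, max_force=None): straight line of the TCP; rotation=None keeps the orientation; feed is the mean speed in m/s. With max_force (N) it stops when the force on the tool has changed by that much, and returns True; else False.
- set_joints(angles): joint-space move.
- gripper_to(opening, f_grip=None): finger opening in m; f_grip is the grip in N (None keeps the last); returns when the fingers have stopped.
- hold(seconds).
- inverse_kinematics(position, orientation): joint angles nearest the present ones, or None.
- observe(): the state.
- get_image(name): name is "scene" or "side" or "wrist"; returns (picture, depth): 480x640x3 uint8, red, green, blue; 480x640 float32, m along the optical axis (not along the pixel's ray), 0 where there is no reading.
- get_calibration(name): a dict with "intrinsics" (3x3 intrinsics, pixels), "dist_coeffs" ([k1, k2, p1, p2, k3] as OpenCV has them; the pictures are not rectified), "world_from_camera" (4x4, takes a point from camera to world coordinates). Camera axes: x right, y down, z forward; pixel columns grow to the right and rows downward; lengths in m; the calibration is good to about 2 mm. A picture is of the moment at which its call begins: read the wrist's pose just before it. get_calibration takes no time and is no camera call; for the wrist camera it gives the pose at the moment of the call.
A pose or a line that the arm cannot do raises Unreachable and nothing moves.
- job_done(): hands the job in, once; it reports no verdict.
The state is a dict: "time_s": time; "q": joint angles; "joint_velocities": joint speeds; "joint_torque": joint torques, N m; "eef_pos": TCP position; "tcp_rot": TCP orientation; "ft_force": force on the tool from outside, world axes, zero at the start; "torque": the same for the moment, N m; "opening": finger opening in m.
Only numpy, scipy, OpenCV 4.12 (cv2) and the standard library are available. Lean on these libraries where they do the work, as an engineer would, in place of code of your own. Each camera call takes 0.05 s, during which the arm holds its last target. There are 200 camera calls.

TASK

One of the four identical hatches on the cable box is unfastened. Press gently with the fingertips on the end of each hatch nearest the robot to find the one that rocks, then push that end down until the hatch stands open by 40 degrees or more, leave it standing open and move clear. Do not pick up, knock or shift the figure, the spool or the jar, and do not force any hatch.

Things in the scene. Friction and masses are not known exactly. Their poses are not given: they have to be found in the camera images.
- cable_box: Grey metal cable box fixed on the bench; origin on the bench, own x away from the robot, own y left, yaw within 15 deg. In its frame it runs x -85..135, y -222..222 mm; flat deck at z = 85 mm. Four like hatches lie in a row at x = 0, y = 156, 52, -52, -156 mm; the deck strip beyond them (x 63..135) carries the figure. The bay under the loose hatch is free to 55 mm below the deck.
- hatch_a_mid (a point): Centre of the top face of the leftmost (+y of the box) hatch: flat black plastic, 120 mm along the box's x, 80 mm along its y, 6 mm thick, flush with the deck, 3 mm gap all round, three small grey ribs across each end. All four look alike; which one is loose changes from start to start and cannot be seen.
- hatch_b_mid (a point): Centre of the top face of the second from the left hatch: flat black plastic, 120 mm along the box's x, 80 mm along its y, 6 mm thick, flush with the deck, 3 mm gap all round, three small grey ribs across each end. All four look alike; which one is loose changes from start to start and cannot be seen.
- hatch_c_mid (a point): Centre of the top face of the third from the left hatch: flat black plastic, 120 mm along the box's x, 80 mm along its y, 6 mm thick, flush with the deck, 3 mm gap all round, three small grey ribs across each end. All four look alike; which one is loose changes from start to start and cannot be seen.
- hatch_d_mid (a point): Centre of the top face of the rightmost (-y of the box) hatch: flat black plastic, 120 mm along the box's x, 80 mm along its y, 6 mm thick, flush with the deck, 3 mm gap all round, three small grey ribs across each end. All four look alike; which one is loose changes from start to start and cannot be seen.
- hatch_a (a joint): Tilt (rad) of the leftmost (+y of the box) hatch about its middle line along the box's y. 0 flush; positive: robot-side end down, far end up. If loose it turns from a stop at -0.06 (far end dips 3 mm) to a stop at 0.9, with hinge friction only (about 2 N of push 40 mm from the middle line), and stays where left. If fastened it gives under 0.03.
- hatch_b (a joint): Tilt (rad) of the second from the left hatch about its middle line along the box's y. 0 flush; positive: robot-side end down, far end up. If loose it turns from a stop at -0.06 (far end dips 3 mm) to a stop at 0.9, with hinge friction only (about 2 N of push 40 mm from the middle line), and stays where left. If fastened it gives under 0.03.
- hatch_c (a joint): Tilt (rad) of the third from the left hatch about its middle line along the box's y. 0 flush; positive: robot-side end down, far end up. If loose it turns from a stop at -0.06 (far end dips 3 mm) to a stop at 0.9, with hinge friction only (about 2 N of push 40 mm from the middle line), and stays where left. If fastened it gives under 0.03.
- hatch_d (a joint): Tilt (rad) of the rightmost (-y of the box) hatch about its middle line along the box's y. 0 flush; positive: robot-side end down, far end up. If loose it turns from a stop at -0.06 (far end dips 3 mm) to a stop at 0.9, with hinge friction only (about 2 N of push 40 mm from the middle line), and stays where left. If fastened it gives under 0.03.
- figure: Small printed off-white figure, 44 mm wide, 63 mm high, standing loose on the deck strip beyond the hatches; origin at the centre of its foot. A bystander.
- spool: Sample filament spool lying flat on the bench right of the box, 100 mm across, 40 mm high; origin at the centre of its underside. A bystander.
- jar: Small pale closed jar with a white lid on the bench left of the box, 44 mm across, 55 mm high; origin at the centre of its underside. A bystander.

How it is judged:
On the way, in this order (a step that is already met when the one before it is completed fails the run):
1. the loose hatch is rocked by a press of the fingers on it (((value of joint hatch_a above 0.06 rad and contact force between the fingers and hatch_a above 0.3 N) or (value of joint hatch_b above 0.06 rad and contact force between the fingers and hatch_b above 0.3 N) or (value of joint hatch_c above 0.06 rad and contact force between the fingers and hatch_c above 0.3 N) or (value of joint hatch_d above 0.06 rad and contact force between the fingers and hatch_d above 0.3 N))), for 0.02 s.
2. the loose hatch is pushed open by the fingers pressing on its robot-side half (x of the grasp point in the frame of cable_box below 0.01 m and ((value of joint hatch_a above 0.66 rad and contact force between the fingers and hatch_a above 0.3 N) or (value of joint hatch_b above 0.66 rad and contact force between the fingers and hatch_b above 0.3 N) or (value of joint hatch_c above 0.66 rad and contact force between the fingers and hatch_c above 0.3 N) or (value of joint hatch_d above 0.66 rad and contact force between the fingers and hatch_d above 0.3 N))), for 0.02 s.
At the end, for the whole second after the job is handed in: The loose hatch stands at rest, open by at least 0.68 rad (39 degrees) with its robot-side end down; the other three are flush (within 0.04 rad); figure, spool and jar are upright and within 15 mm of where they began (((value of joint hatch_a above 0.68 rad and value of joint hatch_b between -0.04 and 0.04 rad and value of joint hatch_c between -0.04 and 0.04 rad and value of joint hatch_d between -0.04 and 0.04 rad) or (value of joint hatch_b above 0.68 rad and value of joint hatch_a between -0.04 and 0.04 rad and value of joint hatch_c between -0.04 and 0.04 rad and value of joint hatch_d between -0.04 and 0.04 rad) or (value of joint hatch_c above 0.68 rad and value of joint hatch_a between -0.04 and 0.04 rad and value of joint hatch_b between -0.04 and 0.04 rad and value of joint hatch_d between -0.04 and 0.04 rad) or (value of joint hatch_d above 0.68 rad and value of joint hatch_a between -0.04 and 0.04 rad and value of joint hatch_b between -0.04 and 0.04 rad and value of joint hatch_c between -0.04 and 0.04 rad)) and velocity of joint hatch_a between -0.05 and 0.05 rad/s and velocity of joint hatch_b between -0.05 and 0.05 rad/s and velocity of joint hatch_c between -0.05 and 0.05 rad/s and velocity of joint hatch_d between -0.05 and 0.05 rad/s and distance of each of figure, spool, jar from where it was at the start of the episode below 0.015 m and angle between each of figure, spool, jar's own z axis and vertical below 0.2 rad); the robot touches nothing.
It fails at once if a bystander is lifted, knocked over or shifted by more than 15 mm (distance of any of figure, spool, jar from where it was at the start of the episode above 0.015 m or angle between any of figure, spool, jar's own z axis and vertical above 0.3 rad).
It fails at once if a hatch is forced: pressed with more than 45 N (contact force between the fingers and hatch_a above 45 N or contact force between the fingers and hatch_b above 45 N or contact force between the fingers and hatch_c above 45 N or contact force between the fingers and hatch_d above 45 N).
It also fails if it takes over 61 s, if anything falls off the work surface, if the arm or the gripper's body presses on something with over 40 N, if the wrist force passes 120 N, or if a joint passes its speed limit or range.

## Working session

There is one attempt and no reset: what is moved stays moved. The work goes in short steps, each a Python script; the robot and the scene stay as the last script left them, time stands still between calls to the robot, and variables do not carry over. Pictures are saved under pics/ and viewed, on a budget of 10 in all, crops included, one or two more only if the job needs it, and the job is handed in when it is done.

```bash
ls; mkdir -p pics; python3 - <<'E'
from plant import *
import cv2,numpy as np
for n in("scene","side"):
    im,d=get_image(n); np.savez(f"pics/{n}.npz",im=im,d=d); cv2.imwrite(f"pics/{n}1.png",im[:,:,::-1])
    c=get_calibration(n); print(n,np.round(c["world_from_camera"],3).tolist(),c["dist_coeffs"],c["intrinsics"])
o=observe();print(o["time_s"],o["eef_pos"],o["tcp_rot"],o["ft_force"],o["opening"])
E
```

```text
pics
scene [[-0.017, 0.712, -0.702, 1.191], [1.0, 0.023, -0.001, 0.011], [0.015, -0.702, -0.712, 0.678], [0.0, 0.0, 0.0, 1.0]] [0.0176325 0.        0.        0.        0.       ] [[457.325201     0.         310.28015407]
 [  0.         457.325201   234.40974211]
 [  0.           0.           1.        ]]
side [[-1.0, -0.003, 0.029, 0.586], [-0.023, 0.708, -0.706, 0.604], [-0.018, -0.706, -0.708, 0.689], [0.0, 0.0, 0.0, 1.0]] [-0.12138586  0.          0.          0.          0.        ] [[472.18186367   0.         318.80213927]
 [  0.         472.18186367 230.11026697]
 [  0.           0.           1.        ]]
0.1 [0.24815726 0.57300998 0.23029021] [-1.70712993  1.56899679 -2.11594213] [-0.52756813 -0.50461702 -0.50128036] 0.08594202371237492
```

View pics/scene1.png

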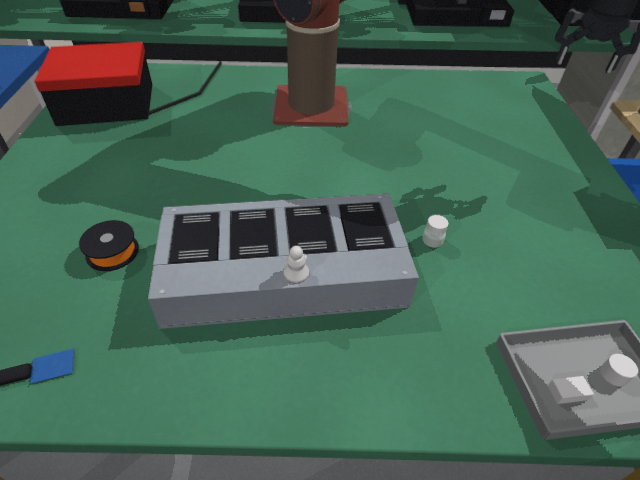

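The scene camera faces the robot. It shows the box with four black hatches: d at (195,238), c at (253,234), b at (311,229) and a at (366,226). The figure is at (296,265), the spool at (108,243) and the jar at (435,230). Next I measure the hatches on the deck plane.

```bash
cat > h.py <<'E'
import numpy as np,cv2
from plant import *
def ray(px,n,z):
    c=get_calibration(n);T=c["world_from_camera"]
    u=cv2.undistortPoints(np.float64(px).reshape(-1,1,2),c["intrinsics"],c["dist_coeffs"]).reshape(-1,2)
    d=np.c_[u,np.ones(len(u))]@T[:3,:3].T; o=T[:3,3]
    return o+d*((z-o[2])/d[:,2])[:,None]
E
python3 - <<'E'
from h import *
for n in("scene","side"):
    f=np.load(f"pics/{n}.npz");im=f["im"];d=f["d"]
    m=(im.max(2)<60).astype(np.uint8)
    m=cv2.morphologyEx(m,cv2.MORPH_CLOSE,np.ones((7,7)) if n=="scene" else np.ones((5,5)))
    cs,_=cv2.findContours(m,cv2.RETR_EXTERNAL,cv2.CHAIN_APPROX_NONE)
    print(n)
    for c in cs:
        if cv2.contourArea(c)<600: continue
        p=ray(c.reshape(-1,2),n,.085)
        (cx,cy),wh,a=cv2.minAreaRect(np.float32(p[:,:2]*1000))
        if max(wh)>170: continue
        u,v=c.reshape(-1,2).mean(0).astype(int)
        K=get_calibration(n); P=ray([[u,v]],n,.085)[0]; T=K["world_from_camera"]
        zc=(P-T[:3,3])@T[:3,2]
        print((u,v),np.round([cx,cy,*wh,a],1),"depth read/expected",d[v,u],round(zc,3))
# figure, jar, spool
f=np.load("pics/scene.npz")
print("figure foot",ray([[296,276]],"scene",.085),"jar",ray([[434,243]],"scene",0),"spool top",ray([[107,239]],"scene",.04))
E
```

```text
scene
(np.int64(109), np.int64(245)) [ 641.5 -344.4  127.2   90.4   33. ] depth read/expected 0.86831194 0.808
(np.int64(194), np.int64(238)) [ 616.8 -197.5  122.4   82.5    7.7] depth read/expected 0.8237856 0.823
(np.int64(252), np.int64(234)) [603.7 -95.5 121.5  81.1   7.8] depth read/expected 0.8316986 0.832
(np.int64(309), np.int64(229)) [589.8   8.5 122.   80.8   7.4] depth read/expected 0.8433225 0.843
(np.int64(364), np.int64(226)) [576.6 110.4 122.   82.4   7.3] depth read/expected 0.8496329 0.851
side
(np.int64(339), np.int64(278)) [573.8 110.9 120.5  80.3   7.4] depth read/expected 0.7743192 0.774
(np.int64(331), np.int64(233)) [587.    9.1 120.   77.7   7.3] depth read/expected 0.8486848 0.847
(np.int64(324), np.int64(195)) [600.7 -94.8 119.4  74.7   7.3] depth read/expected 0.92378205 0.921
(np.int64(319), np.int64(163)) [ 614.1 -197.8  119.4   73.7    7.4] depth read/expected 0.99674106 0.994
(np.int64(332), np.int64(133)) [ 582.7 -313.5   87.3   82.1    1.6] depth read/expected 1.1554098 1.074
figure foot [[ 0.70401519 -0.01192478  0.085     ]] jar [[0.53830967 0.26469497 0.        ]] spool top [[ 0.58611567 -0.37926902  0.04      ]]
```

View pics/side1.png

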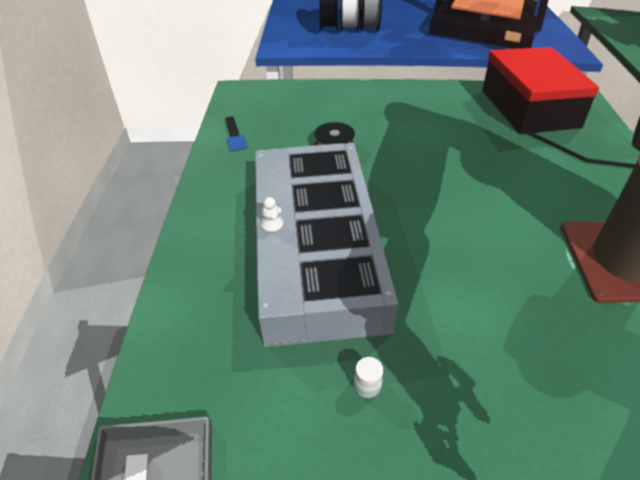

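Both views agree to within 3 mm. Spacing is 104 mm, sizes are about 120 x 80 mm, depth matches the deck and yaw is about 7.5°. Now I shut the fingers and probe each hatch in turn.

```bash
cat >> h.py <<'E'
yaw=np.radians(7.5); ex=np.array([np.cos(yaw),np.sin(yaw)])
C=dict(a=(.5752,.1106),b=(.5884,.0088),c=(.6022,-.0951),d=(.6155,-.1976))
R=[0,np.pi/2,yaw]
def pt(k,x,z): return [*(np.array(C[k])+x*ex),z]
E
python3 - <<'E'
from h import *
gripper_to(0.0,20)
movep(pt("a",-.038,.16),R)
for k in "abcd":
    move_l(pt(k,-.038,.105),feed=.15); hold(.2)
    f0=observe()["ft_force"][2]
    s=move_l(pt(k,-.038,.073),feed=.015,max_force=8)
    o=observe();print(k,s,np.round(o["eef_pos"],4),"dF",round(o["ft_force"][2]-f0,1),round(o["time_s"],1),o["opening"],flush=True)
    if o["eef_pos"][2]<.079: print("loose",k);break
    move_l(pt(k,-.038,.105),feed=.1)
E
```

```text
a True [0.5375 0.1056 0.0846] dF 5.6 4.9 -0.0001296123184104505
b False [0.5508 0.0038 0.0731] dF 4.6 8.6 0.00037084271966154886
loose b
```

Hatch a stopped at deck level, so it is fastened. Hatch b gave way by 12 mm under about 4.6 N, so it is the loose one. I push it down.

```bash
python3 - <<'E'
from h import *
s=move_l(pt("b",-.038,.052),feed=.02,max_force=15)
o=observe();print(s,np.round(o["eef_pos"],4),np.round(o["ft_force"],1),o["time_s"])
im,d=get_image("side"); cv2.imwrite("pics/side2.png",cv2.resize(im[120:320,220:420,::-1],(600,600)))
E
```

```text
False [0.5504 0.0039 0.0517] [-0.7 -0.5  0.2] 9.8
```

View pics/side2.png

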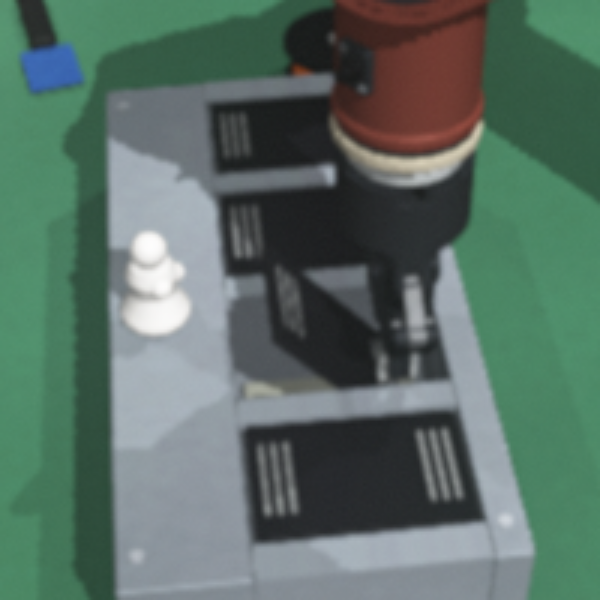

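The crop shows hatch b standing open, with its far end raised at about (285,300). The fingers are at its near end and the figure is undisturbed. I measure the tilt from depth.

```bash
cat >> h.py <<'E'
def tilt(n):
    im,d=get_image(n);c=get_calibration(n);T=c["world_from_camera"]
    v,u=np.mgrid[0:480,0:640];px=np.float64(np.c_[u.ravel(),v.ravel()])
    w=cv2.undistortPoints(px.reshape(-1,1,2),c["intrinsics"],c["dist_coeffs"]).reshape(-1,2)
    P=(np.c_[w,np.ones(len(w))]*d.reshape(-1,1))@T[:3,:3].T+T[:3,3]
    q=P[:,:2]-np.array(C["b"]);x=q@ex;y=q@np.array([-ex[1],ex[0]])
    m=(abs(y)<.036)&(x>.005)&(x<.058)&(P[:,2]>.088)&(P[:,2]<.14)&(im.reshape(-1,3).max(1)<120)&(d.ravel()>0)
    X=x[m];Z=P[m,2]-.085
    if m.sum()<20: return n,m.sum()
    return n,int(m.sum()),"tilt fit",round(float(np.arctan(np.polyfit(X,Z,1)[0])),3),"median from pivot",round(float(np.median(np.arctan2(Z,X))),3),"top z",round(float(Z.max()),4)
E
python3 - <<'E'
from h import *
print(tilt("side"));print(tilt("scene"));o=observe();print(o["ft_force"],o["time_s"])
E
```

```text
('side', 528, 'tilt fit', 0.839, 'median from pivot', 0.876, 'top z', 0.0443)
('scene', 245, 'tilt fit', 0.935, 'median from pivot', 0.805, 'top z', 0.0462)
[-0.86973432 -0.65907576 -0.00780768] 9.95
```

Tilt is about 0.83 rad. The force reads near zero at rest, so I press lightly a little further to confirm contact while open, then retreat straight up.

```bash
python3 - <<'E'
from h import *
s=move_l(pt("b",-.038,.044),feed=.01,max_force=6)
o=observe();print(s,np.round(o["eef_pos"],4),np.round(o["ft_force"],1))
move_l(pt("b",-.040,.115),feed=.06)
move_l(pt("b",-.15,.25),feed=.15)
hold(.5)
print(tilt("side"));print(tilt("scene"));o=observe();print(o["eef_pos"],o["ft_force"],o["time_s"])
im,d=get_image("scene"); cv2.imwrite("pics/scene3.png",im[:,:,::-1])
E
```

```text
True [0.5511 0.0039 0.0507] [-1.3  1.   5.1]
('side', 519, 'tilt fit', 0.862, 'median from pivot', 0.904, 'top z', 0.0455)
('scene', 277, 'tilt fit', 0.958, 'median from pivot', 0.823, 'top z', 0.0477)
[ 0.43969741 -0.01077292  0.24998204] [-0.24327763 -0.37543953 -0.48057102] 13.475
```

View pics/scene3.png

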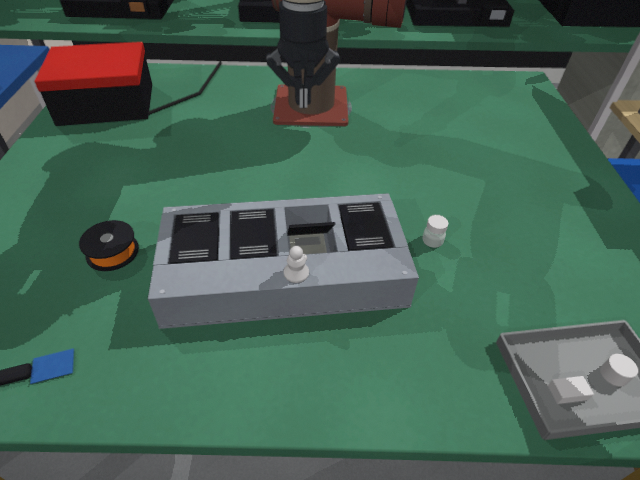

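Hatch b stands open, with its raised edge at about (311,229). The other three hatches are flush. The figure (296,265), spool (108,243) and jar (435,230) are where they began, and the arm is clear.

```bash
python3 -c "
from plant import *
job_done()"
```

```text
the job is handed in; nothing more can be done
```

The loose hatch was b, second from the left. It now stands open at about 0.85 rad (49°), and I handed the job in at about 13.5 s.

- **Probing:** with the fingers shut, I pressed the robot-side ends in order. Hatch a stopped at deck level at about 6 N, so it is fastened. Hatch b sank 12 mm under about 5 N, so I stopped there and did not press c or d.
- **Opening:** I pushed b down to its stop with about 6 N, then lifted straight up and moved clear.
- **Last checks:** depth estimates of the tilt ranged from 0.82 to 0.96 rad. They disagree by about 0.14 rad, but all are well above 0.68. The raised edge, about 46 mm above the deck, gives about 0.85–0.9. In the last picture the other three hatches look flush and the figure, spool and jar look unmoved. I judged both by eye and did not measure them again.
- **Force:** the wrist force read close to its no-load value once the first push ended. I pressed again lightly, and it rose to about 6 N with the hatch fully open, so the fingers were in contact there.

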